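# Roll the longer filter cartridge onto the leak-test line

### The job

Two filter cartridges lie on the mat, one on each side of the marked line that leads to the leak tester. Push the top of the longer one sideways with the fingertips, in several strokes if need be, to roll it until it lies centred along the line, and leave it there at rest. Push only on its upper part, do not grip it, reach down beside it or lift it, and leave the shorter cartridge and the small parts and tools round about where they are.

Things in the scene. Friction and masses are not known exactly. Their poses are not given: they have to be found in the camera images.
- service_mat: fixed dark rubber mat, 320 mm along its x, 420 mm along its y, 4 mm thick; origin on its underside, below the middle of the marked line. x runs along the line away from the robot to the leak tester, y to the robot's left, z up. Turned by up to 0.15 rad from the robot's axes
- line_mid (a point): middle of the marked line, on the mat's top: a pale line 305 mm long and 4 mm wide along the mat's x, half-way between the mat's left and right edges
- long_mid (a point): centre of the longer filter cartridge: white cylinder 229 mm long, 62 mm in diameter (narrowing to a neck at the far end), lying on the soft mat, left or right of the line; its top is 31 mm above this point. 0.2 to 0.4 kg. A fingertip that sticks to its top rolls it half as far as the fingertip goes, then comes off the curve: lift and start again. Let go at rest, it stays
- long_cartridge: the longer cartridge, origin at the centre of its end nearer the robot; own z runs along it to the neck; x and y turn as it rolls. At the start it lies 85 to 121 mm from the line on either side, along the line but for a skew of up to 0.05 rad
- short_mid (a point): centre of the shorter filter cartridge, a bystander: the same but 199 mm long, lying 85 to 121 mm from the line on the other side. It rolls if touched
- leak_tester: fixed black instrument, 134 mm along the mat's y, 66 mm deep, 82 mm high, just beyond the far end of the line
- hose_fitting: small grey push-in hose fitting, about 34 x 36 x 22 mm, on the mat's right-hand margin; a bystander; origin at the centre of its underside
- flux_tin: round white tin, 44 mm across, 21 mm high, on the mat's left-hand margin; a bystander; origin at the centre of its underside
- solenoid_valve: small white water valve with a black coil, 86 x 32 x 49 mm, left of the mat; a bystander; origin at the centre of its underside
- screwdriver: screwdriver with a red handle, 190 mm long, 27 mm high, lying right of the mat; a bystander; origin at the centre of its underside
- side_cutters: side cutters with blue handles, 162 x 58 x 14 mm, lying left of the mat; a bystander; origin at the centre of its underside
- solder_spool: solder reel standing on its flange, 62 mm across, 45 mm high, behind the mat on the right; a bystander; origin at the centre of its underside

How it is judged:
At the end, for the whole second after the job is handed in: The longer cartridge lies on the mat along the marked line, at rest: its centre within 8 mm of the line sideways and 40 mm of the line's middle lengthwise, skewed less than 0.12 rad. The shorter one is within 15 mm of where it lay (y of long_mid in the frame of service_mat between -0.008 and 0.008 m and x of long_mid in the frame of service_mat between -0.04 and 0.04 m and angle between the z axis of long_cartridge and the x axis of service_mat, either way round below 0.12 rad and linear speed of long_cartridge below 0.01 m/s and height (world z) of long_mid below 0.042 m and distance of short_mid from where it was at the start of the episode below 0.015 m); the robot touches nothing.
It fails at once if a cartridge is lifted off the mat (height (world z) of any of long_mid, short_mid above 0.047 m).
It fails at once if the longer cartridge is pushed or gripped by its sides, with the fingertips well down beside it (height (world z) of the grasp point below 0.06 m and contact force between the fingers and long_cartridge above 0.5 N).
It fails at once if the shorter cartridge or another bystander is moved by more than 15 mm (distance of any of short_mid, hose_fitting, flux_tin, solenoid_valve, screwdriver, side_cutters, solder_spool from where it was at the start of the episode above 0.015 m).
It also fails if it takes over 67 s, if anything falls off the work surface, if the arm or the gripper's body presses on something with over 40 N, if the wrist force passes 120 N, or if a joint passes its speed limit or range.

### The arm

A 7-joint arm with a two-finger parallel gripper is mounted at the origin on a cart in front of the work surface, level with it; the furniture and walls round the work are solid. World frame = base frame: x ahead of the robot, y to its left, z up, the work surface at z = 0. Lengths are in m, angles in rad, forces in N, time in s.
With the tool pointing down it reaches from about 0.425 to 0.825 m from the base axis. Payload 3.6 kg.
Tool frame: the origin (TCP) lies between the finger pads; the fingertips stand 19 mm ahead of it and the grasp point (between the pads) is the TCP; z points along the fingers, y is the line along which they close (so a half turn about z gives the same grasp; the last joint's range is limited). The gripper opens to 85 mm and grips with 20 to 120 N. Pads are 22 mm wide; open, the fingers measure 114 mm over their backs; the gripper's body (76 mm by 85 mm) begins 54 mm behind the grasp point. The pads swing forward as they close: fully open they stand 13 mm farther back than shut.
Start: joints at [1.125, 0.615, -0.013, 1.423, 0.008, 1.103, -0.04], TCP at [0.265, -0.594, 0.228] pointing down, gripper open.
Joint ranges: [-3.12, 3.12], [-0.3, 2.06], [-1.34, 1.32], [0.26, 2.42], [-1.36, 4.5], [0.01, 1.98], [-2.84, 2.84]. Speed limits (rad/s): [2.79, 2.79, 3.14, 3.14, 3.14, 3.14, 3.14].

### API

Orientations are given as a rotation vector (axis times angle).
In Python, from plant import robot, optics, order gives the robot as it stands. The module is installed in compiled form; this text tells all that it offers.
- The arm moves only by the tool apply_moves, never from a script. Its argument "targets" is a list that holds one entry, the list of rows, each a list of 7 numbers: the turn, a rotation vector about the world's x, y, z each as a share of pi rad, from -1 to 1, then the shift along the world's x, y, z each as a share of 600 mm, from -1 to 1, then the opening in per cent of the stroke, from 0 (shut) to 100 (fully open). In form: [[[rx, ry, rz, dx, dy, dz, grip], ...]]. A call has 1 to 5 rows; each row shifts and turns the commanded pose from where the row before left it; what a row does not reach is not made up. A row lasts 1/12 s, in which the tool goes at most 41.7 mm and 7.16 degrees, less where a joint would pass 70% of its speed; a pose out of reach is approached as far as the arm can. A call with a number of a shift or a turn outside -1 to 1 is refused whole. A call with a gripper value outside its range is refused whole. The fingers move at their own pace and stop on an object; "squeeze" is the grip in N (left out, the last holds). Time passes only in rows, so rows that do not move let the fingers close. It gives the time, the measured TCP pose, the force, the opening and the grip force at its end, in the units of the state.
- robot.get_state(): the state, without advancing time (a new reading comes with each control period).
- optics.snapshot(name): name is "side" or "top"; returns (picture, depth): 400x640x3 uint8, red, green, blue; 400x640 float32, m along the optical axis (not along the pixel's ray), 0 where there is no reading.
- optics.calibration(name): a dict with "fx", "fy", "cx", "cy" (pixels), "pose" (4x4, takes a point from camera to world coordinates). Camera axes: x right, y down, z forward; pixel columns grow to the right and rows downward; lengths in m; the calibration is good to about 2 mm. A picture is of the moment at which its call begins. calibration takes no time and is no camera call.
- order.close_job(): hands the job in; it is judged then, once.
Trained networks look in the newest picture that a camera, given by its name, has taken for a name from the list of things; names that differ only in an ending like _2 or _b are one class to them, and where a whole thing is asked for, a point or a joint stands for the part that bears it (a point fixed in the world has none). Each returns a list of dicts, best first, with "confidence" (0 to 1); they miss things now and then, are a little off and sometimes report something else, mostly with a low value. They report only what shows in the picture. A call takes as long as a camera call.
- optics.spot_in(name, camera): "extent" ([left, top, width, height] as shares, 0 to 1, of the picture: columns of its width, rows of its height, round what is visible of it).
The state is a dict: "t": time; "q": joint angles; "qd": joint speeds; "tau": joint torques, N m; "tcp_pos": TCP position; "ee_rot": TCP orientation; "wrist_force": force on the tool from outside, world axes, zero at the start; "ft_torque": the same for the moment, N m; "finger_gap": finger opening in m; "finger_force": force on a finger pad.
Only numpy, scipy, OpenCV 4.12 (cv2) and the standard library are available. Lean on these libraries where they do the work, as an engineer would, in place of code of your own. Each camera call takes 0.05 s, during which the arm holds its last target. There are 200 camera calls.

## Working session

There is one attempt and no reset: what is moved stays moved. The work goes in short steps, Python scripts to look and compute and a tool call to move; the robot and the scene stay as the last step left them, time stands still between calls to the robot, and variables do not carry over. Pictures are saved under pics/ and viewed, at most 10 in all, crops included, and the job is handed in when it is done.

Besides the shell and the picture viewer there is one more tool, called as name(argument=value, ...) on one line, values as JSON. apply_moves: Moves the arm, as the interface text tells. Its arguments: {"type":"object","properties":{"targets":{"type":"array","items":{"type":"array","items":{"type":"array","items":{"type":"number"}}}},"squeeze":{"type":"number"}},"required":["targets"]}

```bash
mkdir -p pics; cat > h.py <<'E'
import numpy as np, cv2
from plant import robot, optics, order
def snap(n):
    im,d=optics.snapshot(n); return im,d
def cloud(n,d):
    c=optics.calibration(n); v,u=np.mgrid[:400,:640]
    P=np.stack([(u-c["cx"])/c["fx"]*d,(v-c["cy"])/c["fy"]*d,d,np.ones_like(d)],-1)@np.array(c["pose"]).T
    P=P[...,:3]; P[d<=0]=np.nan
    return P
E
python3 - <<'E'
from h import *
for n in ["top","side"]:
    im,d=snap(n); cv2.imwrite(f"pics/{n}0.png",im[...,::-1]); np.save(f"{n}0.npy",cloud(n,d)); np.save(f"{n}im.npy",im)
    for k in ["long_cartridge","short_mid","service_mat","leak_tester"]:
        for r in optics.spot_in(k,n)[:2]: 
            e=np.array(r["extent"])*[640,400,640,400]; print(n,k,round(r["confidence"],2),e.round())
s=robot.get_state();print(s["t"],s["tcp_pos"],s["ee_rot"],s["finger_gap"])
E
```

```text
top long_cartridge 0.8 [349. 184.  27.  81.]
top long_cartridge 0.65 [185. 235.  21.  56.]
top short_mid 0.87 [283. 199.  26.  66.]
top short_mid 0.53 [251. 171. 147. 114.]
top service_mat 0.65 [250. 168. 149. 115.]
top leak_tester 0.87 [291. 144.  50.  34.]
top leak_tester 0.39 [282. 195.  23.  73.]
side long_cartridge 0.58 [305. 160.  82.  26.]
side short_mid 0.61 [300. 202.  79.  34.]
side short_mid 0.41 [306. 160.  79.  28.]
side service_mat 0.6 [265. 157. 137. 110.]
side leak_tester 0.98 [253. 171.  34.  46.]
0.5 [ 0.26491618 -0.59349893  0.22814811] [-3.07248446e+00 -6.54565699e-01 -2.81277317e-05] 0.08534935443509889
```

View pics/top0.png

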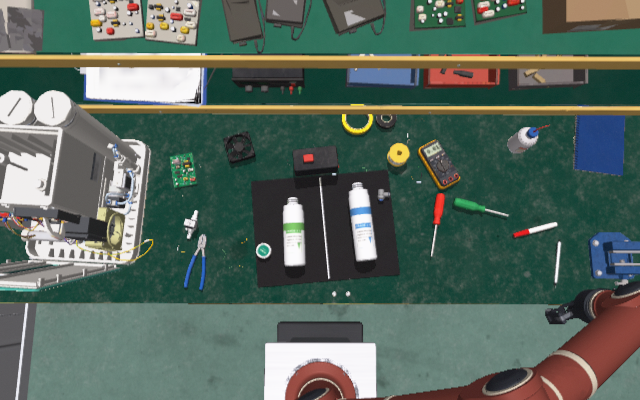

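View pics/side0.png

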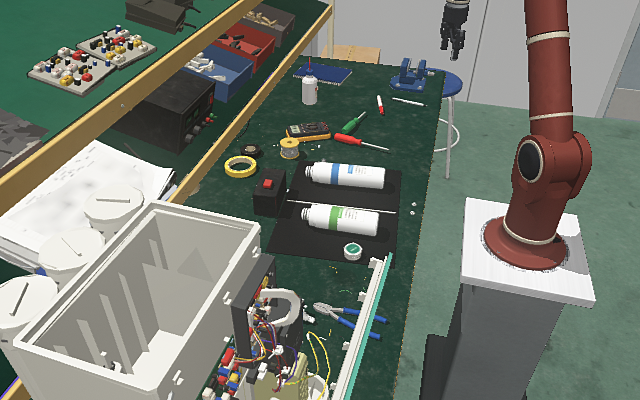

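The top view shows the long cartridge (blue label) to the right of the line at columns 349–376, rows 184–262. The short one (green label) is to the left at columns 283–306, and the line runs from (321,178) to (328,278). The side view agrees.

```bash
cat >> h.py <<'E'
def fit(P,box,r=0.031,matz=0.004):
    """axis of cylinder: fit y = a + b x (world), from cloud points in world box x0,x1,y0,y1"""
    from scipy.optimize import least_squares
    x0,x1,y0,y1=box
    Q=P.reshape(-1,3); Q=Q[np.isfinite(Q).all(1)]
    Q=Q[(Q[:,0]>x0)&(Q[:,0]<x1)&(Q[:,1]>y0)&(Q[:,1]<y1)&(Q[:,2]>0.025)&(Q[:,2]<0.085)]
    return Q
def line(P,im):
    # pale thin line pixels on mat
    m=np.zeros((400,640),bool)
    for v in range(184,274):
        c=int(321+(v-178)*0.07); s=im[v,c-6:c+7].astype(int).sum(1); 
        if s.max()>300: m[v,c-6+s.argmax()]=1
    return P[m]
E
python3 - <<'E'
from h import *
P=np.load("top0.npy"); im=np.load("topim.npy")
L=line(P,im); L=L[np.isfinite(L).all(1)]; p=np.polyfit(L[:,0],L[:,1],1); print("line",len(L),p,L[:,0].min(),L[:,0].max(),np.median(L[:,2]))
for nm,(l,t,w,h) in dict(long=(347,180,32,86),short=(281,195,30,75)).items():
    for src in ["top","side"]:
        Q=np.load(src+"0.npy")
        if src=="top": C=Q[t:t+h,l:l+w].reshape(-1,3); C=C[C[:,2]>0.03]; lo,hi=C.min(0),C.max(0)
        else: C=Q.reshape(-1,3); C=C[np.all((C>lo-.02)&(C<hi+.02),1)&(C[:,2]>.03)]
        print(nm,src,len(C),C.min(0).round(3),C.max(0).round(3))
        from scipy.optimize import least_squares
        B=C[C[:,0]<C[:,0].max()-.05]
        xm=B[:,0].mean()
        f=lambda q: np.hypot((B[:,1]-q[0]-q[1]*(B[:,0]-xm))*np.cos(np.arctan(q[1])),B[:,2]-q[2])-.031
        s=least_squares(f,[B[:,1].mean(),0,.035],loss="soft_l1",f_scale=.002).x
        xc=(C[:,0].min()+C[:,0].max())/2
        print("  axis xc %.4f y %.4f slope %.4f z %.4f"%(xc,s[0]+s[1]*(xc-xm),s[1],s[2]), "line y there %.4f"%np.polyval(p,xc))
c=optics.calibration("top");print(np.array(c["pose"]).round(3),c["fx"])
E
```

```text
line 90 [ 0.09239433 -0.0534615 ] 0.35057646513703533 0.6196416212030167 0.004543980309253293
long top 1555 [ 0.386 -0.16   0.031] [ 0.617 -0.08   0.075]
  axis xc 0.5014 y -0.1184 slope 0.1125 z 0.0352 line y there -0.0071
long side 1379 [ 0.383 -0.146  0.03 ] [ 0.612 -0.076  0.071]
  axis xc 0.4977 y -0.1201 slope 0.1135 z 0.0357 line y there -0.0075
short top 1355 [0.371 0.046 0.031] [0.572 0.112 0.074]
  axis xc 0.4717 y 0.0813 slope 0.0529 z 0.0356 line y there -0.0099
short side 1547 [0.368 0.053 0.03 ] [0.568 0.115 0.072]
  axis xc 0.4680 y 0.0793 slope 0.0488 z 0.0359 line y there -0.0102
[[ 3.000e-03 -9.840e-01  1.790e-01  2.950e-01]
 [-1.000e+00 -3.000e-03 -1.000e-03  5.000e-03]
 [ 1.000e-03 -1.790e-01 -9.840e-01  1.463e+00]
 [ 0.000e+00  0.000e+00  0.000e+00  1.000e+00]] 490.59462257986326
```

apply_moves(targets=[[[0,0,-0.03,0.027,0.054,0,0],[0,0,-0.03,0.027,0.054,0,0],[0,0,-0.03,0.027,0.054,0,0],[0,0,-0.01,0.027,0.054,0,0],[0,0,0,0.027,0.054,0,0]]], squeeze=20)

```text
t: 0.92
tcp_pos: [0.3466, -0.43, 0.2284]
ee_rot: [3.137, 0.164, 0.001]
wrist_force: [-0.9, -0.4, 1.1]
finger_gap: 0.0258
finger_force: 0.0
```

apply_moves(targets=[[[0,0,0,0.027,0.054,0,0],[0,0,0,0.027,0.054,0,0],[0,0,0,0.027,0.054,0,0],[0,0,0,0.027,0.054,0,0],[0,0,0,0.027,0.054,0,0]]])

```text
t: 1.33
tcp_pos: [0.4276, -0.2679, 0.2286]
ee_rot: [3.137, 0.166, 0.001]
wrist_force: [1.0, -0.7, 0.2]
finger_gap: -0.0004
finger_force: 0.0
```

apply_moves(targets=[[[0,0,0,0.027,0.054,-0.02,0],[0,0,0,0.027,0.054,-0.04,0],[0,0,0,0.027,0.054,-0.04,0],[0,0,0,0,0,-0.03,0],[0,0,0,0,0,0,0]]])

```text
t: 1.75
tcp_pos: [0.4731, -0.1712, 0.1492]
ee_rot: [-3.133, -0.176, 0.01]
wrist_force: [-0.9, -0.4, -0.1]
finger_gap: -0.0002
finger_force: 0.0
```

apply_moves(targets=[[[0,0,0,0.025,0.06,0,0],[0,0,0,0,0.005,-0.05,0],[0,0,0,0,0,-0.04,0],[0,0,0,0,0,0,0]]])

```text
t: 2.08
tcp_pos: [0.4868, -0.1361, 0.0958]
ee_rot: [-3.136, -0.165, 0.01]
wrist_force: [-1.0, 0.2, -1.1]
finger_gap: -0.0004
finger_force: 0.0
```

apply_moves(targets=[[[0,0,0,0,0,-0.005,0],[0,0,0,0,0,-0.005,0],[0,0,0,0,0,-0.003,0],[0,0,0,0,0,0,0]]])

```text
t: 2.42
tcp_pos: [0.4897, -0.1369, 0.0913]
ee_rot: [3.137, 0.164, 0.003]
wrist_force: [-0.5, 0.7, 0.9]
finger_gap: 0.0001
finger_force: 0.0
```

apply_moves(targets=[[[0,0,0,0,0,-0.004,0],[0,0,0,0,0,0,0]]])

```text
t: 2.58
tcp_pos: [0.4894, -0.1363, 0.0883]
ee_rot: [3.137, 0.165, 0.001]
wrist_force: [0.1, -0.0, -0.8]
finger_gap: -0.0
finger_force: 0.0
```

apply_moves(targets=[[[0,0,0,0,0,-0.003,0],[0,0,0,0,0,0,0]]])

```text
t: 2.75
tcp_pos: [0.4891, -0.136, 0.0861]
ee_rot: [-3.137, -0.166, 0.0]
wrist_force: [1.2, 0.7, 1.1]
finger_gap: -0.0001
finger_force: 0.0
```

apply_moves(targets=[[[0,0,0,0,0,0,0],[0,0,0,0,0,0,0]]])

```text
t: 2.92
tcp_pos: [0.4892, -0.136, 0.0862]
ee_rot: [-3.137, -0.166, -0.0]
wrist_force: [0.1, -0.5, 0.6]
finger_gap: -0.0
finger_force: 0.0
```

apply_moves(targets=[[[0,0,0,0,0,-0.003,0],[0,0,0,0,0,0,0]]])

```text
t: 3.08
tcp_pos: [0.4891, -0.1359, 0.0841]
ee_rot: [-3.137, -0.166, 0.001]
wrist_force: [-0.2, -0.7, -0.6]
finger_gap: -0.0002
finger_force: 0.0
```

apply_moves(targets=[[[0,0,0,0,0,-0.003,0],[0,0,0,0,0,0,0]]])

```text
t: 3.25
tcp_pos: [0.489, -0.1359, 0.0823]
ee_rot: [-3.137, -0.166, 0.001]
wrist_force: [0.7, -0.1, -0.7]
finger_gap: -0.0003
finger_force: 0.0
```

apply_moves(targets=[[[0,0,0,0,0.006,-0.001,0],[0,0,0,0,0.006,0,0],[0,0,0,0,0.006,0,0],[0,0,0,0,0,0,0]]])

```text
t: 3.58
tcp_pos: [0.4893, -0.1237, 0.082]
ee_rot: [-3.136, -0.169, 0.0]
wrist_force: [-0.5, 1.0, -0.2]
finger_gap: 0.0
finger_force: 0.0
```

apply_moves(targets=[[[0,0,0,0,0.006,0,0],[0,0,0,0,0.006,0,0],[0,0,0,0,0.006,0,0],[0,0,0,0,0,0,0]]])

```text
t: 3.92
tcp_pos: [0.4892, -0.1131, 0.082]
ee_rot: [-3.136, -0.168, 0.0]
wrist_force: [0.7, 0.4, 0.8]
finger_gap: -0.0003
finger_force: 0.0
```

```bash
cat > m.py <<'E'
from h import *
from scipy.optimize import least_squares
import sys
def meas(lo,hi,src):
    im,d=snap(src); C=cloud(src,d).reshape(-1,3); C=C[np.all((C>lo)&(C<hi),1)]
    B=C[(C[:,0]<.55)]; xm=.48
    f=lambda q: np.hypot((B[:,1]-q[0]-q[1]*(B[:,0]-xm))/np.hypot(1,q[1]),B[:,2]-q[2])-.031
    s=least_squares(f,[np.median(B[:,1]),.1,.035],loss="soft_l1",f_scale=.001).x
    print(src,len(C),"x %.3f..%.3f"%(C[:,0].min(),C[:,0].max()),"y(.48) %.4f slope %.4f z %.4f"%tuple(s),"to line: %.4f"%(np.polyval([.0924,-.0535],.48)-s[0]))
    return im
if __name__=="__main__":
    y0,y1=map(float,sys.argv[1:3])
    for src in ["side","top"]:
        im=meas([.36,y0,.03],[.65,y1,.071],src)
        if len(sys.argv)>3: cv2.imwrite(f"pics/{src}{sys.argv[3]}.png",cv2.resize(im[100:300,220:460,::-1],None,fx=3,fy=3))
    s=robot.get_state();print(s["t"],s["tcp_pos"],s["wrist_force"])
E
python3 m.py -.17 -.06 1
```

```text
side 1380 x 0.383..0.613 y(.48) -0.1221 slope 0.1167 z 0.0359 to line: 0.1130
top 66 x 0.483..0.616 y(.48) -0.0604 slope 0.1340 z 0.0400 to line: 0.0512
4.0167 [ 0.4892377  -0.11414717  0.08201047] [ 0.91216741 -0.46846385  0.40019145]
```

View pics/side1.png

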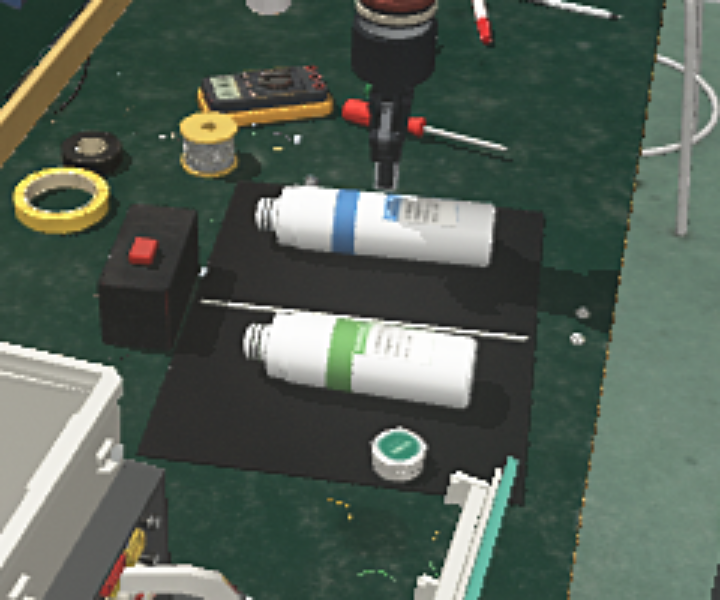

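apply_moves(targets=[[[0,0,0,0,-0.02,0,0],[0,0,0,0,-0.004,0,0],[0,0,0,0,0,0,0]]])

```text
t: 4.27
tcp_pos: [0.4891, -0.1302, 0.082]
ee_rot: [3.137, 0.162, 0.0]
wrist_force: [0.5, 0.4, -0.1]
finger_gap: -0.0004
finger_force: 0.0
```

The picture shows the closed tips just above the top of the blue cartridge, around crop pixel (388,187). Nothing has moved, so I'll feel downwards for contact.

apply_moves(targets=[[[0,0,0,0,0,-0.003,0],[0,0,0,0,0,0,0]]])

```text
t: 4.43
tcp_pos: [0.489, -0.1283, 0.0799]
ee_rot: [-3.137, -0.166, 0.001]
wrist_force: [-0.2, -0.2, -0.5]
finger_gap: -0.0003
finger_force: 0.0
```

apply_moves(targets=[[[0,0,0,0,0,-0.003,0],[0,0,0,0,0,0,0]]])

```text
t: 4.6
tcp_pos: [0.489, -0.1282, 0.078]
ee_rot: [-3.137, -0.167, 0.001]
wrist_force: [0.4, 0.8, 0.5]
finger_gap: -0.0002
finger_force: 0.0
```

apply_moves(targets=[[[0,0,0,0,0,-0.003,0],[0,0,0,0,0,0,0]]])

```text
t: 4.77
tcp_pos: [0.4891, -0.1285, 0.0763]
ee_rot: [-3.137, -0.166, 0.001]
wrist_force: [0.1, 0.4, 0.3]
finger_gap: 0.0002
finger_force: 0.0
```

```bash
python3 - <<'E'
from h import *
im,d=snap("side"); P=cloud("side",d)
Q=P.reshape(-1,3); dark=im.reshape(-1,3).max(1)<140
m=(abs(Q[:,0]-.489)<.04)&(abs(Q[:,1]+.128)<.04)&(Q[:,2]>.05)&(Q[:,2]<.15)
for z in np.arange(.055,.13,.004):
    k=m&(abs(Q[:,2]-z)<.002)
    if k.any(): print(round(z,3),k.sum(),Q[k].min(0).round(3),Q[k].max(0).round(3),(k&dark).sum())
print(robot.get_state()["tcp_pos"])
E
python3 m.py -.17 -.06
```

```text
0.055 52 [ 0.45  -0.11   0.053] [ 0.527 -0.09   0.057] 0
0.059 59 [ 0.452 -0.144  0.057] [ 0.528 -0.09   0.061] 1
0.063 80 [ 0.449 -0.14   0.061] [ 0.528 -0.094  0.065] 8
0.067 99 [ 0.45  -0.135  0.065] [ 0.529 -0.1    0.069] 9
0.071 16 [ 0.451 -0.128  0.069] [ 0.528 -0.102  0.071] 1
0.079 2 [ 0.482 -0.125  0.08 ] [ 0.495 -0.122  0.081] 2
0.083 4 [ 0.479 -0.122  0.081] [ 0.497 -0.119  0.085] 3
0.087 4 [ 0.477 -0.124  0.086] [ 0.497 -0.118  0.089] 2
0.091 10 [ 0.477 -0.126  0.089] [ 0.496 -0.111  0.093] 9
0.095 9 [ 0.48  -0.122  0.093] [ 0.497 -0.113  0.096] 7
0.099 10 [ 0.478 -0.125  0.097] [ 0.497 -0.113  0.101] 9
0.103 8 [ 0.479 -0.128  0.102] [ 0.498 -0.112  0.105] 6
0.107 12 [ 0.478 -0.125  0.105] [ 0.498 -0.109  0.109] 11
0.111 6 [ 0.481 -0.123  0.109] [ 0.493 -0.109  0.111] 6
0.115 6 [ 0.483 -0.118  0.113] [ 0.494 -0.111  0.117] 6
0.123 1 [ 0.476 -0.137  0.123] [ 0.476 -0.137  0.123] 1
0.127 8 [ 0.474 -0.123  0.125] [ 0.496 -0.096  0.129] 8
[ 0.48907518 -0.12861007  0.07638365]
side 1388 x 0.383..0.613 y(.48) -0.1222 slope 0.1169 z 0.0358 to line: 0.1130
top 384 x 0.421..0.617 y(.48) -0.1215 slope 0.1172 z 0.0362 to line: 0.1123
4.9167 [ 0.48917919 -0.12874118  0.07652619] [ 0.39412037  0.22335002 -0.10440378]
```

apply_moves(targets=[[[0,0,0,0,0,-0.003,0],[0,0,0,0,0,0,0]]])

```text
t: 5.08
tcp_pos: [0.4891, -0.1288, 0.0746]
ee_rot: [-3.137, -0.166, 0.0]
wrist_force: [-0.2, 0.3, -0.3]
finger_gap: 0.0002
finger_force: 0.0
```

apply_moves(targets=[[[0,0,0,0,0,-0.003,0],[0,0,0,0,0,0,0]]])

```text
t: 5.25
tcp_pos: [0.489, -0.1288, 0.0727]
ee_rot: [-3.137, -0.166, 0.001]
wrist_force: [-0.1, -0.1, 0.5]
finger_gap: -0.0003
finger_force: 0.0
```

```bash
python3 - <<'E'
from h import *
im,d=snap("side"); P=cloud("side",d); a=im[110:200,290:400,::-1]
im2,_=snap("top"); b=im2[170:270,320:420,::-1]
a=cv2.resize(a,(550,450),interpolation=0)
cv2.imwrite("pics/z.png",a)
for v in range(140,178,2): print(v,[f"{P[v,u,1]*1e3:.0f},{P[v,u,2]*1e3:.0f}" for u in range(341,358,3)], [int(im[v,u].mean()) for u in range(341,358,3)])
E
python3 m.py -.17 -.06
```

```text
140 ['-343,13', '-110,158', '-95,168', '-79,180', '-98,169', '-112,162'] [84, 48, 20, 133, 34, 29]
142 ['-345,4', '-109,152', '-108,154', '-78,173', '-107,157', '-115,154'] [37, 41, 38, 134, 36, 42]
144 ['-337,1', '-109,145', '-68,172', '-73,171', '-78,169', '-121,143'] [57, 54, 103, 124, 81, 39]
146 ['-328,-1', '-68,165', '-73,163', '-72,165', '-74,165', '-340,-0'] [55, 42, 88, 95, 48, 40]
148 ['-316,-1', '-74,155', '-71,158', '-70,160', '-80,155', '-319,5'] [60, 50, 45, 43, 38, 55]
150 ['-310,-5', '-306,-1', '-79,146', '-83,146', '-85,146', '-320,-2'] [58, 47, 39, 40, 36, 58]
152 ['-290,1', '-292,1', '-93,131', '-95,131', '-91,135', '-303,0'] [62, 55, 45, 52, 37, 58]
154 ['-274,3', '-279,2', '-114,111', '-118,110', '-100,123', '-299,-4'] [59, 61, 74, 42, 66, 65]
156 ['-269,-1', '-269,1', '-112,106', '-113,107', '-126,100', '-277,2'] [62, 61, 72, 41, 111, 58]
158 ['-261,-3', '-261,-2', '-116,96', '-116,98', '-122,95', '-266,2'] [62, 68, 58, 43, 135, 59]
160 ['-245,-0', '-239,6', '-114,91', '-117,91', '-124,87', '-259,-1'] [63, 58, 54, 41, 114, 60]
162 ['-232,1', '-236,0', '-125,77',
[... 284 characters left out ...]
 '-109,67', '-113,66', '-121,62', '-113,69'] [253, 252, 255, 226, 157, 118]
170 ['-104,61', '-102,63', '-111,59', '-110,61', '-107,65', '-114,61'] [251, 251, 253, 211, 255, 200]
172 ['-94,60', '-99,59', '-98,61', '-102,60', '-105,59', '-104,62'] [249, 249, 225, 176, 253, 234]
174 ['-97,51', '-93,56', '-96,56', '-98,56', '-97,58', '-98,59'] [245, 246, 249, 253, 250, 242]
176 ['-92,48', '-92,50', '-92,52', '-95,51', '-95,53', '-98,53'] [234, 236, 238, 240, 241, 244]
side 1383 x 0.383..0.613 y(.48) -0.1219 slope 0.1109 z 0.0358 to line: 0.1127
top 381 x 0.427..0.618 y(.48) -0.1216 slope 0.1133 z 0.0367 to line: 0.1124
5.45 [ 0.48918397 -0.12879014  0.07295285] [0.06981335 0.73727457 0.36982046]
```

View pics/z.png

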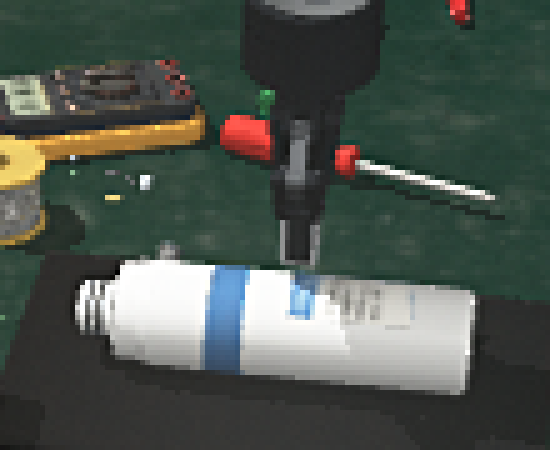

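The tips still show a green gap above the cartridge's upper edge, at crop row ~265 against 270. They sit higher than nominal, so I'll keep feeling down.

apply_moves(targets=[[[0,0,0,0,0,-0.003,0],[0,0,0,0,0,0,0]]])

```text
t: 5.62
tcp_pos: [0.4891, -0.1288, 0.071]
ee_rot: [-3.137, -0.166, 0.0]
wrist_force: [0.4, -0.6, 0.3]
finger_gap: 0.0001
finger_force: 0.0
```

apply_moves(targets=[[[0,0,0,0,0.01,-0.002,0],[0,0,0,0,0,0,0]]])

```text
t: 5.78
tcp_pos: [0.4891, -0.1213, 0.0697]
ee_rot: [-3.136, -0.168, 0.001]
wrist_force: [-0.1, 0.7, 0.4]
finger_gap: 0.0002
finger_force: 0.0
```

apply_moves(targets=[[[0,0,0,0,0,-0.002,0],[0,0,0,0,0,0,0]]])

```text
t: 5.95
tcp_pos: [0.4892, -0.1226, 0.0686]
ee_rot: [-3.137, -0.167, 0.0]
wrist_force: [-0.8, -0.9, -0.0]
finger_gap: 0.0002
finger_force: 0.0
```

apply_moves(targets=[[[0,0,0,0,0,-0.002,0],[0,0,0,0,0,0,0]]])

```text
t: 6.12
tcp_pos: [0.4891, -0.1229, 0.0674]
ee_rot: [-3.137, -0.166, 0.0]
wrist_force: [-0.1, -0.4, -0.0]
finger_gap: 0.0
finger_force: 0.0
```

```bash
python3 - <<'E'
from h import *
import time
S=[robot.get_state() for _ in range(3)]
print(S[0]["t"],S[-1]["tcp_pos"],S[-1]["q"],S[-1]["tau"],S[-1]["wrist_force"],S[-1]["finger_gap"])
for n in ["side","top"]:
    im,d=snap(n)
    a=im[120:190,310:390,::-1] if n=="side" else im[170:270,310:410,::-1]
    cv2.imwrite(f"pics/{n}z.png",cv2.resize(a,None,fx=4,fy=4,interpolation=0))
a,b=[cv2.imread(f"pics/{n}z.png") for n in ["side","top"]]
c=np.zeros((400,720,3),np.uint8); c[:a.shape[0],:320]=a; c[:400,320:]=b; cv2.imwrite("pics/zz.png",c)
E
```

```text
6.1167 [ 0.48909423 -0.1228909   0.06740957] [ 0.1961684   0.62616921  0.00989905  2.0063954  -0.01180874  0.50930786
 -1.25080412] [-4.89882356e-02 -3.96261799e+01  4.86236215e-01 -9.40317929e+00
  4.67483318e-03 -2.22960336e-02  7.03238538e-05] [-0.11970185 -0.4444622  -0.03749126] 2.888075202195576e-05
```

View pics/zz.png

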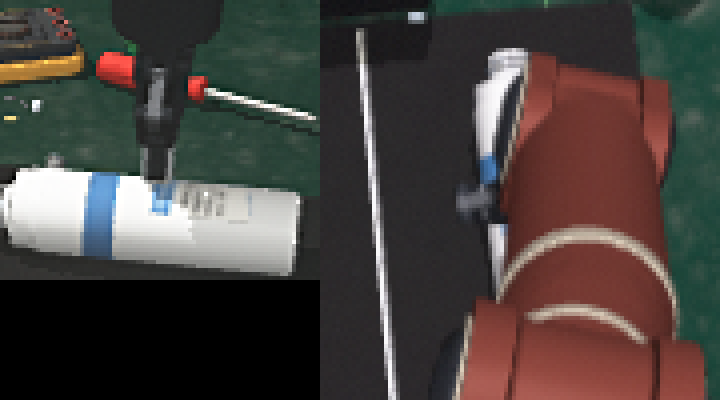

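The closed tips now just overlap the cartridge's upper edge at the blue logo, around left crop pixel (160,180), and there is still no force.

apply_moves(targets=[[[0,0,0,0,0,-0.002,0],[0,0,0,0,0,0,0]]])

```text
t: 6.38
tcp_pos: [0.4891, -0.1229, 0.0662]
ee_rot: [-3.137, -0.166, 0.0]
wrist_force: [-0.3, -0.7, -0.2]
finger_gap: -0.0003
finger_force: 0.0
```

apply_moves(targets=[[[0,0,0,0,0,-0.002,0],[0,0,0,0,0,0,0]]])

```text
t: 6.55
tcp_pos: [0.4891, -0.1228, 0.065]
ee_rot: [-3.137, -0.166, 0.0]
wrist_force: [0.3, 0.4, 0.4]
finger_gap: 0.0001
finger_force: 0.0
```

apply_moves(targets=[[[0,0,0,0,0,-0.002,0],[0,0,0,0,0,0,0]]])

```text
t: 6.72
tcp_pos: [0.4891, -0.1228, 0.0638]
ee_rot: [-3.137, -0.166, 0.0]
wrist_force: [-0.5, -0.6, -0.3]
finger_gap: -0.0002
finger_force: 0.0
```

apply_moves(targets=[[[0,0,0,0,0,-0.002,0],[0,0,0,0,0,0,0]]])

```text
t: 6.88
tcp_pos: [0.4893, -0.1229, 0.063]
ee_rot: [3.137, 0.166, 0.0]
wrist_force: [-0.1, -0.1, 2.6]
finger_gap: -0.0
finger_force: 0.9
```

```bash
python3 m.py -.17 -.06; python3 - <<'E'
from h import *
im,d=snap("side"); P=cloud("side",d); c=optics.calibration("side"); T=np.array(c["pose"])
print(T.round(3).tolist(), c["fx"],c["cx"],c["cy"])
for v in range(156,172): print(v,[f"{P[v,u,1]*1e3:.0f},{P[v,u,2]*1e3:.0f},{int(im[v,u].mean())}" for u in range(343,358,2)])
# projected pixel of nominal tip points
def proj(p):
    q=np.linalg.inv(T)@np.append(p,1); return (q[:2]/q[2]*c["fx"]+[c["cx"],c["cy"]]).round(1)
t=robot.get_state()["tcp_pos"]
for dz in [.054,0,-.019]: print(dz,[proj(np.array(t)+[0,dy,dz]) for dy in (-.013,0,.013)])
E
```

```text
side 1356 x 0.383..0.613 y(.48) -0.1220 slope 0.1173 z 0.0359 to line: 0.1128
top 240 x 0.444..0.617 y(.48) -0.1214 slope 0.1143 z 0.0367 to line: 0.1123
6.9833 [ 0.48933082 -0.12290877  0.06298651] [-0.21192405  0.49566675  1.66801327]
[[-0.965, -0.163, 0.205, 0.269], [-0.262, 0.578, -0.773, 1.064], [0.008, -0.8, -0.6, 0.879], [0.0, 0.0, 0.0, 1.0]] 503.11897046846 316.62601326187576 190.58362805063945
156 ['-268,1,70', '-87,121,34', '-91,120,47', '-87,123,50', '-79,129,39', '-95,120,52', '-279,0,67', '-279,2,67']
157 ['-261,2,71', '-87,118,33', '-93,115,42', '-93,116,43', '-87,121,36', '-128,95,36', '-270,2,62', '-270,4,62']
158 ['-257,1,68', '-117,95,103', '-107,102,47', '-110,101,43', '-111,101,56', '-264,2,87', '-273,-3,60', '-270,0,61']
159 ['-257,-3,64', '-117,91,120', '-110,97,45', '-114,96,42', '-109,100,53', '-263,-1,89', '-262,0,57', '-261,2,58']
160 ['-245,1,62', '-122,85,121', '-111,93,45', '-108,96,43', '-108,97,50', '-252,2,76', '-257,0,57', '-260,-1,59']
161 ['-241,0,60', '-117,84,122', '-116,86,48', '-108,93,42', '-113,90,75', '-243,5,61', '-251,0,62', '-252,1,63']
16
[... 739 characters left out ...]
111,65,255', '-115,63,255', '-114,65,114', '-117,64,128', '-119,64,170', '-117,66,173', '-120,65,164']
169 ['-105,65,252', '-107,64,253', '-112,61,255', '-105,67,124', '-111,65,117', '-110,66,181', '-112,66,166', '-117,63,177']
170 ['-101,63,251', '-105,62,252', '-105,63,254', '-103,65,209', '-109,63,183', '-108,64,198', '-110,64,148', '-109,66,192']
171 ['-104,58,250', '-101,61,251', '-104,61,253', '-103,62,201', '-101,65,170', '-104,64,255', '-111,60,169', '-111,61,213']
0.054 [array([350.2, 148.4]), array([349.2, 150.8]), array([348.2, 153.2])]
0 [array([349.3, 164.2]), array([348.3, 166.6]), array([347.4, 169.1])]
-0.019 [array([349. , 169.6]), array([348., 172.]), array([347.1, 174.5])]
```

Contact came at TCP z 0.063, above the 0.06 limit. Lift, step back behind the ridge, and press for the first stroke.

apply_moves(targets=[[[0,0,0,0,0,0.008,0],[0,0,0,0,-0.014,0,0],[0,0,0,0,0,0,0],[0,0,0,0,0,-0.006,0],[0,0,0,0,0,-0.003,0]]])

```text
t: 7.45
tcp_pos: [0.4893, -0.1316, 0.0622]
ee_rot: [3.137, 0.165, 0.0]
wrist_force: [-2.8, -0.9, 20.5]
finger_gap: 0.0002
finger_force: 9.9
```

apply_moves(targets=[[[0,0,0,0,0,0,0],[0,0,0,0,0,0,0]]])

```text
t: 7.62
tcp_pos: [0.4892, -0.1316, 0.0625]
ee_rot: [3.137, 0.165, 0.0]
wrist_force: [-1.4, -0.9, 6.1]
finger_gap: 0.0001
finger_force: 3.0
```

apply_moves(targets=[[[0,0,0,-0.0004,0.004,0,0],[0,0,0,-0.0006,0.006,0,0],[0,0,0,-0.0006,0.006,0,0],[0,0,0,-0.0006,0.006,0,0],[0,0,0,0,0,0,0]]])

```text
t: 8.03
tcp_pos: [0.4876, -0.1172, 0.0628]
ee_rot: [-3.137, -0.167, 0.001]
wrist_force: [-2.7, -0.1, 8.7]
finger_gap: 0.0002
finger_force: 4.5
```

```bash
python3 m.py -.17 -.05
```

```text
side 1374 x 0.382..0.612 y(.48) -0.1147 slope 0.1130 z 0.0361 to line: 0.1056
top 254 x 0.439..0.617 y(.48) -0.1142 slope 0.1158 z 0.0366 to line: 0.1051
8.1333 [ 0.48767286 -0.11780192  0.0629069 ] [-2.63492118 -0.14167705  9.14358343]
```

apply_moves(targets=[[[0,0,0,-0.0005,0.005,0,0],[0,0,0,-0.0007,0.007,0,0],[0,0,0,-0.0007,0.007,0,0],[0,0,0,-0.0007,0.007,0,0],[0,0,0,-0.0007,0.007,0,0]]])

```text
t: 8.55
tcp_pos: [0.4855, -0.0983, 0.0628]
ee_rot: [3.137, 0.165, -0.001]
wrist_force: [-2.5, -0.5, 7.9]
finger_gap: -0.0003
finger_force: 4.2
```

apply_moves(targets=[[[0,0,0,-0.0005,0.005,0,0],[0,0,0,-0.0005,0.005,0,0],[0,0,0,-0.0003,0.003,0,0],[0,0,0,0,0,0,0],[0,0,0,0,0,0,0]]])

```text
t: 8.97
tcp_pos: [0.4846, -0.0899, 0.0624]
ee_rot: [-3.137, -0.167, 0.002]
wrist_force: [-2.2, 0.2, 7.3]
finger_gap: 0.0
finger_force: 3.3
```

```bash
python3 m.py -.17 -.04
```

```text
side 1376 x 0.381..0.610 y(.48) -0.1006 slope 0.1171 z 0.0358 to line: 0.0915
  return _methods._mean(a, axis=axis, dtype=dtype,
  ret = ret.dtype.type(ret / rcount)
Traceback (most recent call last):
  File "m.py", line 14, in <module>
    im=meas([.36,y0,.03],[.65,y1,.071],src)
  File "m.py", line 8, in meas
    s=least_squares(f,[np.median(B[:,1]),.1,.035],loss="soft_l1",f_scale=.001).x
      ~~~~~~~~~~~~~^^^^^^^^^^^^^^^^^^^^^^^^^^^^^^^^^^^^^^^^^^^^^^^^^^^^^^^^^^^
ValueError: Initial guess is outside of provided bounds
```

apply_moves(targets=[[[0,0,0,0,0,0.01,0],[0,0,0,0.002,-0.02,0,0],[0,0,0,0.002,-0.018,0,0],[0,0,0,0,0,-0.005,0],[0,0,0,0,0,-0.003,0]]])

```text
t: 9.48
tcp_pos: [0.4873, -0.1141, 0.063]
ee_rot: [3.137, 0.162, -0.001]
wrist_force: [0.3, 0.9, 0.8]
finger_gap: -0.0001
finger_force: 0.0
```

apply_moves(targets=[[[0,0,0,0,0,-0.002,0],[0,0,0,0,0,0,0]]])

```text
t: 9.65
tcp_pos: [0.4871, -0.113, 0.0622]
ee_rot: [-3.137, -0.166, 0.002]
wrist_force: [-0.6, -1.1, 2.8]
finger_gap: -0.0001
finger_force: 1.7
```

apply_moves(targets=[[[0,0,0,-0.0004,0.004,-0.0006,0],[0,0,0,-0.0008,0.008,0,0],[0,0,0,-0.001,0.01,0,0],[0,0,0,-0.001,0.01,0,0],[0,0,0,-0.001,0.01,0,0]]])

```text
t: 10.07
tcp_pos: [0.4843, -0.0875, 0.0628]
ee_rot: [-3.137, -0.166, 0.002]
wrist_force: [-3.4, -1.3, 12.3]
finger_gap: 0.0004
finger_force: 6.2
```

apply_moves(targets=[[[0,0,0,-0.001,0.01,0,0],[0,0,0,-0.001,0.01,0,0],[0,0,0,-0.0008,0.008,0,0],[0,0,0,-0.0005,0.005,0,0],[0,0,0,0,0,0,0]]])

```text
t: 10.48
tcp_pos: [0.4819, -0.0662, 0.0624]
ee_rot: [-3.135, -0.17, 0.003]
wrist_force: [-2.7, 0.7, 9.7]
finger_gap: 0.0001
finger_force: 4.8
```

```bash
sed -i 's/for src in \["side","top"\]/for src in (["side","top"] if len(sys.argv)>3 else ["side"])/' m.py; python3 m.py -.15 -.02
```

```text
side 1410 x 0.378..0.608 y(.48) -0.0767 slope 0.1100 z 0.0358 to line: 0.0676
10.5333 [ 0.48193378 -0.06651031  0.06236868] [-3.07969089  0.37215935  9.54285397]
```

apply_moves(targets=[[[0,0,0,0,0,0.01,0],[0,0,0,0.002,-0.02,0,0],[0,0,0,0.002,-0.018,0,0],[0,0,0,0,0,-0.005,0],[0,0,0,0,0,-0.003,0]]])

```text
t: 10.95
tcp_pos: [0.4852, -0.0916, 0.0626]
ee_rot: [-3.137, -0.163, 0.001]
wrist_force: [0.2, 0.2, -0.1]
finger_gap: 0.0002
finger_force: 0.0
```

apply_moves(targets=[[[0,0,0,0,0,-0.002,0],[0,0,0,0,0,0,0]]])

```text
t: 11.12
tcp_pos: [0.4851, -0.0908, 0.0618]
ee_rot: [-3.137, -0.166, 0.001]
wrist_force: [-0.6, -0.4, 4.3]
finger_gap: -0.0001
finger_force: 2.0
```

apply_moves(targets=[[[0,0,0,-0.0004,0.004,0,0],[0,0,0,-0.0008,0.008,0,0],[0,0,0,-0.001,0.01,0,0],[0,0,0,-0.001,0.01,0,0],[0,0,0,-0.001,0.01,0,0]]])

```text
t: 11.53
tcp_pos: [0.4822, -0.0652, 0.0628]
ee_rot: [-3.137, -0.166, 0.001]
wrist_force: [-3.1, -0.6, 12.7]
finger_gap: -0.0001
finger_force: 6.5
```

apply_moves(targets=[[[0,0,0,-0.001,0.01,0,0],[0,0,0,-0.001,0.01,0,0],[0,0,0,-0.001,0.01,0,0],[0,0,0,-0.0006,0.006,0,0],[0,0,0,0,0,0,0]]])

```text
t: 11.95
tcp_pos: [0.4797, -0.0419, 0.0624]
ee_rot: [-3.135, -0.17, 0.003]
wrist_force: [-2.9, 1.0, 9.5]
finger_gap: 0.0004
finger_force: 5.1
```

```bash
python3 m.py -.12 0.01
```

```text
side 1447 x 0.375..0.650 y(.48) -0.0521 slope 0.1135 z 0.0355 to line: 0.0429
12.0 [ 0.4796915  -0.04237448  0.06241051] [-1.53931608 -0.49818206 10.49887839]
```

apply_moves(targets=[[[0,0,0,0,0,0.01,0],[0,0,0,0.002,-0.02,0,0],[0,0,0,0.002,-0.019,0,0],[0,0,0,0,0,-0.005,0],[0,0,0,0,0,-0.003,0]]])

```text
t: 12.42
tcp_pos: [0.483, -0.0675, 0.0627]
ee_rot: [-3.137, -0.164, 0.0]
wrist_force: [0.3, 0.3, -0.5]
finger_gap: 0.0001
finger_force: 0.0
```

apply_moves(targets=[[[0,0,0,0,0,-0.0015,0],[0,0,0,0,0,0,0]]])

```text
t: 12.58
tcp_pos: [0.4828, -0.0667, 0.0619]
ee_rot: [-3.136, -0.168, 0.001]
wrist_force: [-0.1, 0.3, 1.8]
finger_gap: -0.0003
finger_force: 0.7
```

apply_moves(targets=[[[0,0,0,-0.0004,0.004,0,0],[0,0,0,-0.0008,0.008,0,0],[0,0,0,-0.001,0.01,0,0],[0,0,0,-0.001,0.01,0,0],[0,0,0,-0.001,0.01,0,0]]])

```text
t: 13.0
tcp_pos: [0.4799, -0.0415, 0.0629]
ee_rot: [-3.137, -0.167, 0.001]
wrist_force: [-3.2, -0.7, 9.9]
finger_gap: 0.0
finger_force: 4.8
```

apply_moves(targets=[[[0,0,0,-0.001,0.01,0,0],[0,0,0,-0.001,0.01,0,0],[0,0,0,-0.001,0.01,0,0],[0,0,0,-0.0006,0.006,0,0],[0,0,0,0,0,0,0]]])

```text
t: 13.42
tcp_pos: [0.4774, -0.0184, 0.0625]
ee_rot: [-3.135, -0.17, 0.003]
wrist_force: [-2.1, 0.7, 7.5]
finger_gap: -0.0003
finger_force: 3.6
```

```bash
sed -i 's/\[.65,y1/[.60,y1/' m.py; python3 m.py -.10 0.035
```

```text
side 1491 x 0.373..0.600 y(.48) -0.0280 slope 0.1141 z 0.0358 to line: 0.0189
13.4667 [ 0.47745247 -0.01889586  0.0625545 ] [-2.98744976  1.02316301  6.7423876 ]
```

apply_moves(targets=[[[0,0,0,0,0,0.01,0],[0,0,0,0.002,-0.02,0,0],[0,0,0,0.0015,-0.015,0,0],[0,0,0,0,0,-0.005,0],[0,0,0,0,0,-0.003,0]]])

```text
t: 13.88
tcp_pos: [0.4805, -0.0422, 0.0631]
ee_rot: [-3.137, -0.163, -0.0]
wrist_force: [0.5, 0.5, -0.5]
finger_gap: 0.0002
finger_force: 0.0
```

apply_moves(targets=[[[0,0,0,0,0,-0.002,0],[0,0,0,0,0,0,0]]])

```text
t: 14.05
tcp_pos: [0.4804, -0.0415, 0.0621]
ee_rot: [-3.137, -0.166, 0.001]
wrist_force: [-1.1, -0.8, 3.2]
finger_gap: 0.0004
finger_force: 1.7
```

```bash
python3 m.py -.10 0.035
```

```text
side 1540 x 0.373..0.600 y(.48) -0.0283 slope 0.1155 z 0.0357 to line: 0.0191
14.1 [ 0.48032705 -0.04141628  0.06212153] [-0.19205856 -0.56913025  4.08807765]
```

apply_moves(targets=[[[0,0,0,-0.0004,0.004,0,0],[0,0,0,-0.0008,0.008,0,0],[0,0,0,-0.001,0.01,0,0],[0,0,0,-0.001,0.01,0,0],[0,0,0,-0.001,0.01,0,0]]])

```text
t: 14.52
tcp_pos: [0.4774, -0.0159, 0.0629]
ee_rot: [-3.137, -0.166, 0.001]
wrist_force: [-2.5, -0.0, 10.5]
finger_gap: -0.0003
finger_force: 5.3
```

apply_moves(targets=[[[0,0,0,-0.001,0.01,0,0],[0,0,0,-0.0007,0.007,0,0],[0,0,0,-0.0004,0.004,0,0],[0,0,0,0,0,0,0],[0,0,0,0,0,0,0]]])

```text
t: 14.93
tcp_pos: [0.476, -0.0028, 0.0628]
ee_rot: [-3.136, -0.168, 0.002]
wrist_force: [-2.4, -0.2, 10.2]
finger_gap: -0.0002
finger_force: 5.1
```

```bash
python3 m.py -.06 0.04
```

```text
side 1533 x 0.371..0.600 y(.48) -0.0087 slope 0.1127 z 0.0357 to line: -0.0005
14.9833 [ 0.47602267 -0.00296392  0.06279336] [-2.99659983 -0.2815145  10.36934171]
```

apply_moves(targets=[[[0,0,0,0,0,0.008,0],[0,0,0,0,0,0.04,0],[0,0,0,0,0,0.06,0],[0,0,0,0,-0.06,0.03,0],[0,0,0,0,-0.06,0,0]]])

```text
t: 15.4
tcp_pos: [0.4803, -0.0738, 0.1487]
ee_rot: [-3.136, -0.178, -0.015]
wrist_force: [0.6, -1.4, 0.0]
finger_gap: 0.0
finger_force: 0.0
```

apply_moves(targets=[[[0,0,0,-0.02,-0.06,0,0],[0,0,0,-0.02,-0.06,0,0],[0,0,0,-0.02,-0.06,0,0],[0,0,0,-0.02,-0.06,0,0],[0,0,0,-0.02,-0.06,0,0]]])

```text
t: 15.82
tcp_pos: [0.4163, -0.257, 0.1448]
ee_rot: [-3.137, -0.167, -0.0]
wrist_force: [0.8, -1.2, 1.2]
finger_gap: 0.0002
finger_force: 0.0
```

apply_moves(targets=[[[0,0,0,-0.02,-0.06,0,0],[0,0,0,0,-0.06,0,0],[0,0,0,0,0,0,0],[0,0,0,0,0,0,0]]])

```text
t: 16.15
tcp_pos: [0.4041, -0.33, 0.1446]
ee_rot: [3.137, 0.159, -0.0]
wrist_force: [0.7, 1.5, 0.1]
finger_gap: -0.0
finger_force: 0.0
```

```bash
python3 m.py -.06 0.04 9; python3 - <<'E'
from m import *
for s in("side","top"): meas([.36,.045,.03],[.60,.13,.075],s)
P=np.load("top0.npy");im=np.load("topim.npy")
# line ends at start
for v in list(range(172,190,1))+list(range(268,286,1)):
    c=int(321+(v-178)*.07); s=im[v,c-5:c+6].astype(int).sum(1); print(v,s.max(),P[v,c-5+s.argmax()].round(3),end=' | ')
E
```

```text
side 1573 x 0.370..0.600 y(.48) -0.0086 slope 0.1153 z 0.0358 to line: -0.0005
top 1530 x 0.374..0.600 y(.48) -0.0076 slope 0.1124 z 0.0352 to line: -0.0015
16.25 [ 0.40517883 -0.32630348  0.14447742] [-1.00740583  1.1937675   0.36190255]
side 1536 x 0.368..0.568 y(.48) 0.0791 slope 0.0361 z 0.0358 to line: -0.0883
top 1352 x 0.372..0.571 y(.48) 0.0815 slope 0.0535 z 0.0355 to line: -0.0907
172 73 [0.652 0.012 0.024] | 173 108 [ 0.653 -0.009  0.004] | 174 146 [ 0.651 -0.003 -0.001] | 175 125 [ 0.647 -0.003  0.005] | 176 93 [0.644 0.    0.004] | 177 280 [0.642 0.003 0.   ] | 178 490 [0.637 0.006 0.006] | 179 495 [0.633 0.006 0.009] | 180 447 [0.631 0.006 0.004] | 181 422 [0.628 0.003 0.005] | 182 459 [0.625 0.003 0.003] | 183 540 [0.622 0.003 0.004] | 184 578 [0.62  0.003 0.001] | 185 570 [0.616 0.003 0.005] | 186 716 [0.612 0.003 0.005] | 187 747 [0.609 0.003 0.006] | 188 745 [0.606 0.003 0.009] | 189 747 [0.604 0.003 0.001] | 268 658 [ 0.365 -0.018  0.007] | 269 676 [ 0.362 -0.021  0.006] | 270 669 [ 0.359 -0.021  0.004] | 271 733 [ 0.357 -0.021  0.003] | 272 748 [ 0.354 -0.021  0.005] | 273 747 [ 0.351 -0.021  0.006] | 274 747 [ 0.348 -0.021  0.003] | 275 746 [ 0.345 -0.021  0.009] | 276 745 [ 0.342 -0.021  0.001] | 277 745 [ 0.339 -0.021  0.007] | 278 583 [ 0.336 -0.021  0.003] | 279 217 [ 0.333 -0.021  0.007] | 280 132 [ 0.33  -0.007  0.001] | 281 171 [ 0.327 -0.036  0.005] | 282 197 [ 0.325 -0.036 -0.003] | 283 199 [ 0.322 -0.01   0.003] | 284 188 [ 0.319 -0.024 -0.   ] | 285 192 [ 0.316 -0.024  0.003] |
```

View pics/top9.png

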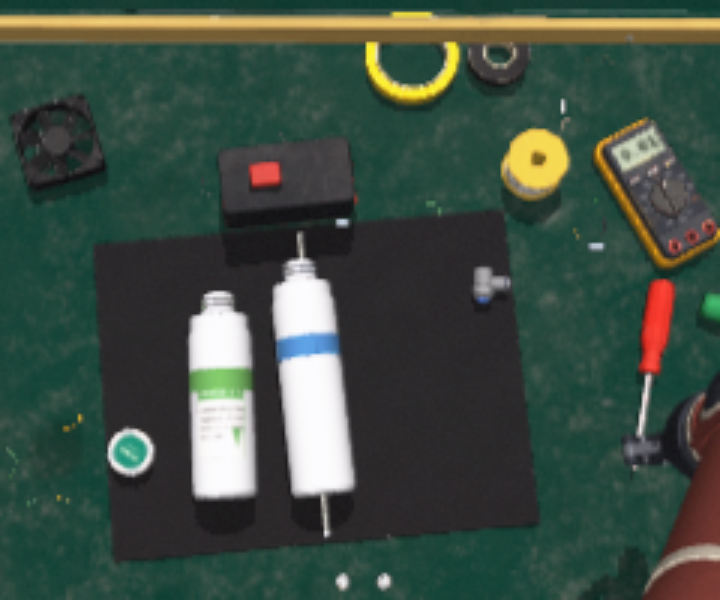

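The top view shows the blue cartridge over the line, which comes out at both ends, crop (301,245) and (325,515). The short cartridge and the small parts are unmoved, and the arm is clear at the right. The sideways error is about 1 mm, so I'm handing in.

```bash
python3 -c "
from plant import order; print(order.close_job())"
```

```text
the job is handed in; nothing more can be done
None
```

I rolled the longer cartridge onto the marked line in five top strokes and handed the job in. It lay about 1 mm off the line sideways, skewed about 0.02 rad, with the short cartridge unmoved; the hand-in gave no verdict.

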